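Wind the kitchen timer and stand it up on its fold-out leg

ROBOT

A 7-joint arm with a two-finger parallel gripper is mounted at the origin on a cart in front of the work surface, level with it; the furniture and walls round the work are solid. World frame = base frame: x ahead of the robot, y to its left, z up, the work surface at z = 0. Lengths are in m, angles in rad, forces in N, time in s.
With the tool pointing down it reaches from about 0.425 to 0.875 m from the base axis. Payload 4.7 kg.
Tool frame: the origin (TCP) lies on the centre line of the jaws, within the pads' length; the fingertips stand 14 mm ahead of it and the grasp point (between the pads) lies 5 mm behind it; z points along the fingers, y is the line along which they close (so a half turn about z gives the same grasp; the last joint's range is limited). The gripper opens to 87 mm and grips with 3 to 60 N. Pads are 19 mm wide; open, the fingers measure 117 mm over their backs; the gripper's body (75 mm by 190 mm) begins 51 mm behind the grasp point.
Start: joints at [1.302, 0.321, -0.07, 1.45, 0.023, 1.371, -0.057], TCP at [0.181, -0.624, 0.237] pointing down, gripper open.
Joint ranges: [-2.86, 2.86], [-0.3, 2.09], [-1.38, 1.24], [0.06, 2.45], [-1.56, 4.7], [0.09, 2.05], [-2.69, 2.69]. Speed limits (rad/s): [2.57, 2.57, 3.14, 3.14, 3.14, 3.14, 3.14].

INTERFACE

Orientations are given as a rotation vector (axis times angle).
In Python, from bench import * gives the robot as it stands.
- The arm moves only by the shell command python3 -m jog 'ROWS' [FORCE]. ROWS is JSON, a list of rows, each an object of numbers: "claw": the finger opening in mm, from 0 to 87; "dx", "dy", "dz": the shift along the tool's x, y, z in mm; "spin": the turn about the tool's z in degrees. In form: [{"claw": .., "dx": .., "dy": .., "dz": .., "spin": ..}, ...]. A call has 1 to 20 rows; each row is the pose to reach, as a shift and turn from the pose commanded when the call began, along the tool's axes at that moment; what a row does not reach only later rows make up. A row lasts 1/12 s, in which the tool goes at most 41.7 mm and 7.16 degrees, less where a joint would pass 70% of its speed; a pose out of reach is approached as far as the arm can. A call with a gripper value outside its range is refused whole. The fingers move at their own pace and stop on an object; FORCE is the grip in N (left out, the last holds). Time passes only in rows, so rows that repeat a pose let the fingers close. It gives the time, the measured TCP pose, the force, the opening and the grip force at its end, in the units of the state.
- get_state(): the state, without advancing time (a new reading comes with each control period).
- get_image(name): name is "side" or "top"; returns a dict with "frame" (384x512x3 uint8, red, green, blue), "depth" (384x512 float32, m along the optical axis (not along the pixel's ray), 0 where there is no reading), "K" (3x3 intrinsics, pixels), "T" (4x4, takes a point from camera to world coordinates). Camera axes: x right, y down, z forward; pixel columns grow to the right and rows downward; lengths in m; the calibration is good to about 2 mm. A picture is of the moment at which its call begins.
- close_job(): hands the job in; it is judged then, once.
The state is a dict: "time": time; "joint_positions": joint angles; "qd": joint speeds; "joint_torque": joint torques, N m; "position": TCP position; "tool_rot": TCP orientation; "ft_force": force on the tool from outside, world axes, zero at the start; "torque": the same for the moment, N m; "grip_width": opening from 0.0 (shut) to 1.0 (fully open); "grip_force": force on a finger pad.
Only numpy, scipy, OpenCV 4.12 (cv2) and the standard library are available. Lean on these libraries where they do the work, as an engineer would, in place of code of your own. Each camera call takes 0.05 s, during which the arm holds its last target. There are 200 camera calls.

TASK

Wind the kitchen timer with the key on its back until the key will turn no farther, then fold its stand out all the way. Then stand the timer up on the worktop, leaning back on its stand with the dial facing squarely towards the range; do not let it drop or topple, and leave the other things where they are.

Things in the scene. Friction and masses are not known exactly. Their poses are not given: they have to be found in the camera images.
- timer: White wind-up timer, 0.3 to 0.47 kg, lying dial down. Slab 140 (x) x 110 (y) x 20 mm (z); origin: middle of the dial face (underside). -x is its top (ball knob), +x its bottom edge, +z out of its back, -z out of the dial. Its top starts towards the range, up to 0.5 rad askew. Stood up, bottom rear edge and stand foot carry it, leaning back about 0.35 rad; origin then 73 mm up.
- knob (a point): Centre of the plain ball (30 mm across) at the timer's top, 97 mm from the slab's middle along -x, 15 mm above the dial face, on a stem 12 mm thick and 12 mm long. Gripped across the ball along the timer's y, the timer can swing about the line between the fingers under its own weight, with some friction.
- key_grip (a point): Centre of the key's flat steel wing, on the key's axis, 38 mm from the slab's middle along the timer's -x, 50 mm above the dial face. Wing 34 long (this point's x) x 7 thick (y) x 20 mm high, over 20 mm of free stem. The axes turn with the key.
- key (a joint): Turn of the key, rad: 0 run down (wing along the timer's x); winds clockwise seen from above the lying timer's back, against a weak spring (under 0.03 N m) and 0.04 N m of drag, to a hard stop at 2.7; stays where it is left. Starts at 0 to 0.35, so it takes more than one grasp. Under 2.4 is not wound up.
- stand_tab (a point): Middle of the thumb tab on the stand's free end: 10 (along the stand) x 12 (across, timer's y) x 16 mm high, 66 mm from the hinge; folded, 35 mm above the dial face; its top is 6.5 mm higher. x runs from hinge to foot. The stand is a plate 26 mm wide, 4 mm thick, with a foot bar 50 mm wide, 8 mm thick, 72 mm from the hinge.
- stand_hinge (a point): Middle of the stand's hinge line (along the timer's y), 6 mm from the middle of the slab along the timer's -x and 24 mm above the dial face. The timer can also balance straight up on its bottom edge, clear of the stand: a light push on its top, 25 to 40 mm back, tips it onto the stand.
- stand (a joint): Opening of the stand, rad: 0 folded flat on the back with its foot at the timer's bottom edge; its free end swings up off the back and towards the timer's top, to a hard stop at 0.75. A stiff hinge (0.05 N m drag) holds it where it is left. Starts at 0 to 0.1. Under 0.66 is not fully out.
- range_middle (a point): A fixed point 50 mm over the middle of the range to the right of the worktop; its axes are the world's. The timer's dial must finally look along -y.
- lemon: Lemon, 78x55x56 mm, bystander.
- jam_jar: Jam jar, 68 mm across, 84 mm high, bystander.
- salt_shaker: Salt shaker, 44 mm across, 90 mm high, bystander.
- spice_jar: Spice jar, 42 mm across, 96 mm high, bystander.
- match_box: Match box lying flat, 36x57x16 mm, bystander.
- sugar_canister: Canister with wooden lid, 74 mm across, 95 mm high, bystander.

How it is judged:
By the outcome, as a careful person would: the job done as asked, in the order asked, and still so for the second after the job is handed in, with the robot touching nothing.
It also fails if it takes over 72 s, if anything falls off the work surface, if the arm or the gripper's body presses on something with over 40 N, if the wrist force passes 120 N, or if a joint passes its speed limit or range.

## Working session

There is one attempt and no reset: what is moved stays moved. The work goes in short steps, Python scripts to look and compute and a shell command to move; the robot and the scene stay as the last step left them, time stands still between calls to the robot, and variables do not carry over. Pictures are saved under pics/ and viewed, at most 10 in all, crops included, and the job is handed in when it is done.

```bash
mkdir -p pics; ls; python3 - <<'E'
from bench import *
import cv2,numpy as np
s=get_state();print(s)
for n in("top","side"):
    d=get_image(n);cv2.imwrite(f"pics/{n}0.png",cv2.cvtColor(d["frame"],cv2.COLOR_RGB2BGR));np.savez(f"pics/{n}0.npz",**d);print(n,d["T"].round(3).tolist(),d["K"].round(1).tolist())
E
```

```text
pics
{'time': 0.0, 'joint_positions': array([ 1.30209282,  0.32182882, -0.07009019,  1.4516992 ,  0.02261571,
        1.37082088, -0.05687374]), 'qd': array([ 4.46794110e-05,  1.65829656e-03,  1.07951031e-03, -1.52604185e-03,
       -1.90825202e-03, -3.72134869e-04,  4.20143823e-04]), 'joint_torque': array([-2.46348254e-04, -4.91288316e+01, -4.04060371e-01, -3.12530744e+01,
       -6.38854830e-02,  4.36437281e-02,  1.72824857e-04]), 'position': array([ 0.18117943, -0.62366868,  0.23544563]), 'tool_rot': array([-3.10831246e+00, -4.42577936e-01,  6.13159929e-04]), 'ft_force': array([-0.01754637, -0.17365354,  0.05940561]), 'torque': array([-0.02582432, -0.00390835,  0.02609338]), 'grip_force': 0.0, 'grip_width': 1.000429244638475}
top [[-0.001, -0.985, 0.172, 0.232], [-1.0, 0.003, 0.012, 0.107], [-0.012, -0.172, -0.985, 1.474], [0.0, 0.0, 0.0, 1.0]] [[429.4, 0.0, 252.4], [0.0, 429.4, 193.0], [0.0, 0.0, 1.0]]
side [[-0.917, -0.273, 0.289, 0.08], [-0.397, 0.591, -0.702, 1.098], [0.021, -0.759, -0.65, 0.958], [0.0, 0.0, 0.0, 1.0]] [[460.2, 0.0, 251.5], [0.0, 460.2, 186.7], [0.0, 0.0, 1.0]]
```

View pics/top0.png

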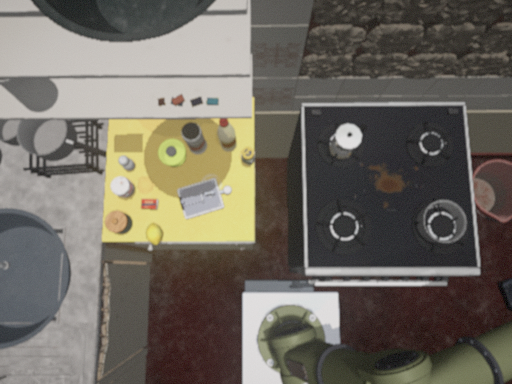

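View pics/side0.png

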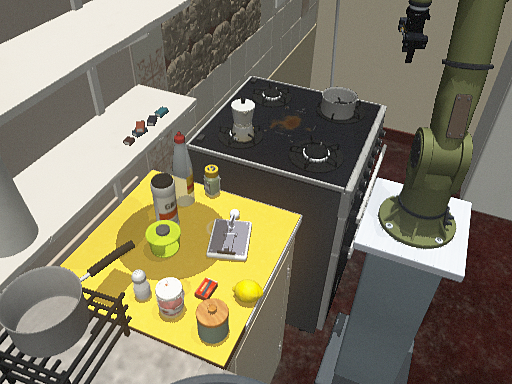

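```bash
cat > h.py <<'E'
import numpy as np,cv2
def cloud(d):
    K,T,z=d["K"],d["T"],d["depth"].astype(float)
    v,u=np.indices(z.shape)
    p=np.stack([(u-K[0,2])/K[0,0]*z,(v-K[1,2])/K[1,1]*z,z],-1)
    return p@T[:3,:3].T+T[:3,3]
E
python3 - <<'E'
import numpy as np,cv2
from h import *
ims=[]
for n,(a,b,c,e) in dict(top=(165,245,165,230),side=(195,255,200,270)).items():
    d=np.load(f"pics/{n}0.npz");p=cloud(d);f=d["frame"].astype(int)
    R=p[c:e,a:b];F=f[c:e,a:b];ok=d["depth"][c:e,a:b]>0
    hsv=cv2.cvtColor(d["frame"],cv2.COLOR_RGB2HSV)[c:e,a:b]
    m=ok&(R[...,2]>0.011)&(R[...,2]<0.075)&(hsv[...,1]<110)
    m=cv2.morphologyEx(m.astype(np.uint8),cv2.MORPH_OPEN,np.ones((2,2)))>0
    print(n,m.sum(),"table z",np.median(R[ok&(hsv[...,1]>150)][:,2]))
    sl=m&(R[...,2]>.013)&(R[...,2]<.027)
    q=R[sl][:,:2]; print("slab n",sl.sum(),"z",np.median(R[sl][:,2]),cv2.minAreaRect((q*1000).astype(np.float32)))
    hi=m&(R[...,2]>0.043); print("hi", (R[hi]*1000).round().astype(int).tolist()[:70])
    im=cv2.resize(d["frame"][c:e,a:b],None,fx=7,fy=7,interpolation=cv2.INTER_CUBIC)
    im=cv2.cvtColor(im,cv2.COLOR_RGB2BGR)[:560]; ims.append(cv2.resize(im,(400,int(im.shape[0]*400/im.shape[1]))))
H=max(i.shape[0] for i in ims)
cv2.imwrite("pics/c0.png",np.hstack([cv2.copyMakeBorder(i,0,H-i.shape[0],0,0,0) for i in ims]))
E
```

```text
top 1342 table z nan
slab n 1026 z 0.020687399484847213 ((471.566162109375, 283.9317321777344), (105.17359924316406, 179.05270385742188), 16.813232421875)
hi [[232, 107, 1474], [232, 107, 1474], [232, 107, 1474], [232, 107, 1474], [483, 270, 57], [484, 267, 53], [483, 264, 58], [483, 260, 58], [482, 257, 60], [483, 254, 57], [232, 107, 1474], [479, 283, 62], [479, 280, 57], [478, 276, 63], [479, 273, 61], [479, 270, 60], [478, 266, 64], [479, 263, 61], [479, 260, 62], [479, 257, 60], [479, 253, 59], [476, 284, 55], [476, 280, 57], [475, 276, 62], [476, 273, 58], [476, 270, 58], [476, 267, 57], [477, 264, 53], [477, 261, 54], [478, 258, 46], [232, 107, 1474], [232, 107, 1474], [474, 281, 51], [474, 278, 48], [232, 107, 1474], [232, 107, 1474], [454, 362, 49], [453, 358, 51], [451, 362, 47], [451, 359, 45], [448, 362, 45], [447, 358, 49], [232, 107, 1474], [444, 362, 48], [232, 107, 1474], [232, 107, 1474]]
side 1570 table z 0.00044425286061355873
slab n 1209 z 0.020585206209770224 ((469.8800048828125, 291.16070556640625), (105.40138244628906, 174.234619140625), 16.65180778503418)
  return _methods._mean(a, axis=axis, dtype=dtype,
  ret = ret.dtype.type(ret / rcount)
```

View pics/c0.png

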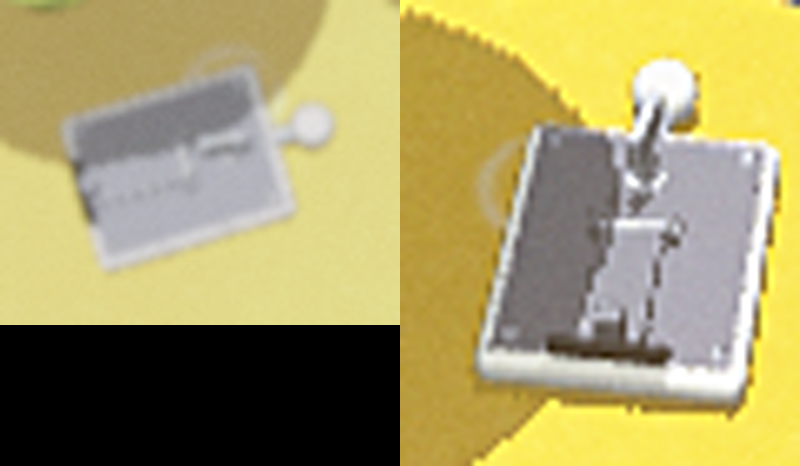

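The top view shows the timer at about (200,198) px with its knob at (228,190), pointing right towards the range. In the crops, the key wing lies almost along the timer's axis and the stand's foot is at the left edge. Next I'll refine the wing angle, check obstacle heights and work out the first move.

```bash
cat >> h.py <<'E'
from scipy.spatial.transform import Rotation as Ro
def go(pos,az,s=None):
    """rows for TCP at pos (m), tool pointing down with tool x at azimuth az (deg)"""
    from bench import get_state
    s=s or get_state();R=Ro.from_rotvec(s["tool_rot"]).as_matrix()
    d=R.T@(np.array(pos)-s["position"])*1000
    cur=np.degrees(np.arctan2(R[1,0],R[0,0]));sp=(cur-az+180)%360-180
    print("pos",s["position"].round(4),"az",cur.round(1),"j7",s["joint_positions"][6].round(2),"-> d",d.round(1),"spin",sp.round(1),"| t",round(s["time"],2),"F",np.round(s["ft_force"],1))
E
python3 - <<'E'
from h import *
P=[]
for n in("top","side"):
    d=np.load(f"pics/{n}0.npz");p=cloud(d)
    p=p[d["depth"]>0];P.append(p)
    w=p[(abs(p[:,0]-.479)<.03)&(abs(p[:,1]-.269)<.03)&(p[:,2]>.045)&(p[:,2]<.07)]
    c=w[:,:2].mean(0);v=np.linalg.svd(w[:,:2]-c)[2][0];print("wing",c,np.degrees(np.arctan2(v[1],v[0]))%180,w[:,2].max())
    k=p[(abs(p[:,0]-.495)<.022)&(abs(p[:,1]-.212)<.022)&(p[:,2]>.008)];print("ball",len(k),k.mean(0),k[:,2].max())
    t=p[(abs(p[:,0]-.45)<.02)&(abs(p[:,1]-.362)<.02)&(p[:,2]>.035)];print("tab",t.mean(0),t[:,2].max())
P=np.vstack(P)
print("max height, 0.1 cells, x rows 0.1..0.8, y cols -0.7..0.5")
for x in np.arange(.1,.8,.1):
    print(round(x,1),[int(1000*max(P[(P[:,0]>=x)&(P[:,0]<x+.1)&(P[:,1]>=y)&(P[:,1]<y+.1)&(P[:,2]<.9)][:,2],default=-9)) for y in np.arange(-.7,.5,.1)])
go((.479,.269,.12),99.5)
E
```

```text
wing [0.47842834 0.26837428] 98.82213412823315 0.06371922151290899
ball 70 [0.49415505 0.21421378 0.02427388] 0.03562532027080567
tab [0.44669509 0.36075779 0.04161177] 0.050949776334468844
wing [0.47771956 0.27293212] 97.17616204722565 0.06441010343990905
ball 67 [0.4929655  0.21684803 0.02326993] 0.03268199085129153
tab [0.44906908 0.36375311 0.04311135] 0.047675962134799854
max height, 0.1 cells, x rows 0.1..0.8, y cols -0.7..0.5
0.1 [439, 441, -54, 692, 696, 10, 18, 19, 9, -881, -880, -879]
0.2 [431, 434, 34, 9, 13, 35, 8, -875, -876, -879, -880, -876]
0.3 [12, 81, 83, 10, 37, 37, 32, -873, 9, 10, 19, 63]
0.4 [8, 83, 79, 11, 33, 39, 11, -875, 24, 64, 50, 24]
0.5 [11, 14, 38, 10, 10, 36, 10, -875, 102, 885, 899, 80]
0.6 [10, 38, 38, 10, 142, 159, 10, -871, 874, 859, 899, 846]
0.7 [13, 21, 35, 11, 10, 38, 17, -874, 592, 590, 590, 591]
pos [ 0.1812 -0.6238  0.2356] az 16.2 j7 -0.06 -> d [ 535.1 -774.   116.8] spin -83.3 | t 0.1 F [ 0.4 -0.2  1.3]
```

```bash
python3 - <<'E'
from h import *
P=np.vstack([cloud(d)[d["depth"]>0] for d in (np.load(f"pics/{n}0.npz") for n in("top","side"))])
for x in np.arange(.36,.72,.02):
    print(round(x,2),[int(1000*np.max(P[(P[:,0]>=x)&(P[:,0]<x+.02)&(P[:,1]>=y)&(P[:,1]<y+.02)&(P[:,2]<.5)][:,2],initial=-.009)) for y in np.arange(.1,.6,.02)])
go((.40,-.2,.24),55)
E
```

```text
0.36 [2, 5, 5, 5, 6, 8, 5, 10, 9, 7, 7, 5, 5, 5, 6, 5, 43, 53, 56, 36, 8, 75, 83, 96, 93]
0.38 [1, 5, 6, 9, 7, 6, 6, 6, 7, 5, 9, 5, 19, 6, 4, 9, 6, 6, 36, 7, 5, 78, 81, 97, 94]
0.4 [2, 8, 6, 4, 9, 6, 4, 7, 13, 24, 23, 26, 26, 20, 7, 10, 5, 5, 5, 7, 5, 9, 80, 83, 84]
0.42 [1, 7, 6, 9, 6, 9, 27, 27, 28, 26, 27, 26, 30, 37, 11, 4, 6, 19, 21, 19, 19, 7, 6, 10, 4]
0.44 [2, 4, 5, 8, 8, 6, 26, 28, 27, 34, 33, 33, 50, 48, 6, 4, 10, 20, 24, 21, 20, 7, 7, 8, 6]
0.46 [2, 6, 4, 6, 6, 5, 26, 62, 64, 62, 33, 33, 32, 33, 19, 7, 7, 16, 20, 22, 17, 7, 89, 90, 86]
0.48 [4, 9, 6, 8, 24, 35, 32, 60, 64, 26, 29, 28, 26, 27, 25, 7, 6, 7, 4, 7, 6, 88, 88, 92, 90]
0.5 [1, 5, 8, 5, 9, 35, 24, 27, 28, 26, 25, 25, 28, 21, 20, 7, 9, 7, 5, 5, 6, 88, 90, 91, 91]
0.52 [1, 9, 6, 7, 5, 4, 10, 25, 27, 24, 21, 14, 6, 6, 5, 7, 6, 6, 10, 5, 8, 63, 91, 88, 88]
0.54 [3, 4, 6, 6, 12, 7, 6, 7, 7, 5, 6, 10, 5, 6, 7, 8, 5, 8, 7, 5, 6, 8, 7, 7, 7]
0.56 [0, 6, 5, 8, 6, 7, 8, 10, 8, 7, 5, 5, 7, 64, 69, 67, 67, 5, 9, 7, 6, 39, 90, 222, 225]
0.58 [0, 102, 102, 73, 9, 7, 7, 5, 5, 7, 7, 10, 67, 67, 69, 80, 72, 64, 10, 9, 10, 46, 97, 215, 222]
0.6 [73, 101, 102, 99, 8, 5, 6, 8, 7, 10, 7, 7, 67, 72, 83, 82, 69, 67, 7, 7, 5, 6, 83, 81, 4]
0.62 [-9, 98, 99, 7, 143, 167, 149, 8, 10, 163, 175, 173, 174, 69, 82, 82, 71, 66, 8, 7, 10, 6, 7, 7, 3]
0.64 [7, 317, 320, 320, 322, 318, 319, 319, 320, 318, 320, 318, 321, 320, 322, 320, 322, 320, 321, 320, 321, 320, 320, 322, 319]
0.66 [9, 321, 323, 320, 320, 324, 319, 320, 319, 327, 321, 341, 340, 321, 321, 320, 320, 319, 321, 321, 322, 320, 322, 322, 322]
0.68 [9, 322, 319, 321, 320, 331, 333, 332, 332, 332, 343, 346, 344, 332, 331, 322, 319, 322, 322, 322, 320, 320, 322, 321, 322]
0.7 [6, 320, 323, 320, 319, 333, 333, 332, 331, 330, 343, 346, 339, 331, 331, 321, 321, 320, 321, 320, 320, 321, 321, 320, 321]
pos [ 0.1812 -0.6238  0.2356] az 16.2 j7 -0.06 -> d [ 328.4 -345.9   -3.9] spin -38.8 | t 0.1 F [ 0.4 -0.2  1.3]
```

```bash
python3 -m jog '[{"dx":315,"dy":-340,"spin":-40},{"dx":315,"dy":-340,"spin":-40},{"dx":315,"dy":-340,"spin":-40},{"dx":315,"dy":-340,"spin":-40},{"dx":315,"dy":-340,"spin":-40},{"dx":315,"dy":-340,"spin":-40},{"dx":315,"dy":-340,"spin":-40},{"dx":315,"dy":-340,"spin":-40},{"dx":315,"dy":-340,"spin":-40},{"dx":315,"dy":-340,"spin":-40},{"dx":315,"dy":-340,"spin":-40},{"dx":535,"dy":-774,"spin":-82},{"dx":535,"dy":-774,"spin":-82},{"dx":535,"dy":-774,"spin":-82},{"dx":535,"dy":-774,"spin":-82},{"dx":535,"dy":-774,"spin":-82},{"dx":535,"dy":-774,"spin":-82},{"dx":535,"dy":-774,"spin":-82},{"dx":535,"dy":-774,"spin":-82},{"dx":535,"dy":-774,"spin":-82}]'; python3 -c "
from h import *
go((.479,.2705,.13),98)"
```

```text
pos [ 0.1812 -0.6238  0.2356] az 16.2 j7 -0.06 -> d [ 535.5 -775.5  106.8] spin -81.8 | t 0.1 F [ 0.4 -0.2  1.3]$[0]: bad value
```

```bash
python3 -m jog '[{"claw":87,"dx":315,"dy":-340,"dz":0,"spin":-40},{"claw":87,"dx":315,"dy":-340,"dz":0,"spin":-40},{"claw":87,"dx":315,"dy":-340,"dz":0,"spin":-40},{"claw":87,"dx":315,"dy":-340,"dz":0,"spin":-40},{"claw":87,"dx":315,"dy":-340,"dz":0,"spin":-40},{"claw":87,"dx":315,"dy":-340,"dz":0,"spin":-40},{"claw":87,"dx":315,"dy":-340,"dz":0,"spin":-40},{"claw":87,"dx":315,"dy":-340,"dz":0,"spin":-40},{"claw":87,"dx":315,"dy":-340,"dz":0,"spin":-40},{"claw":87,"dx":315,"dy":-340,"dz":0,"spin":-40},{"claw":87,"dx":315,"dy":-340,"dz":0,"spin":-40},{"claw":87,"dx":535,"dy":-775,"dz":0,"spin":-82},{"claw":87,"dx":535,"dy":-775,"dz":0,"spin":-82},{"claw":40,"dx":535,"dy":-775,"dz":0,"spin":-82},{"claw":40,"dx":535,"dy":-775,"dz":0,"spin":-82},{"claw":40,"dx":535,"dy":-775,"dz":0,"spin":-82},{"claw":40,"dx":535,"dy":-775,"dz":0,"spin":-82},{"claw":40,"dx":535,"dy":-775,"dz":0,"spin":-82},{"claw":40,"dx":535,"dy":-775,"dz":0,"spin":-82},{"claw":40,"dx":535,"dy":-775,"dz":0,"spin":-82}]'; python3 -c "
from h import *
go((.479,.2705,.13),98)"
```

```text
time: 1.77
position: [0.4566, 0.1559, 0.2367]
tool_rot: [2.056, 2.373, -0.0]
ft_force: [0.8, -0.6, 0.6]
grip_width: 0.552
grip_force: 0.0
pos [0.4566 0.1559 0.2367] az 98.2 j7 -0.22 -> d [110.4  38.4 106.6] spin 0.2 | t 1.77 F [ 0.8 -0.6  0.6]
```

```bash
python3 -m jog '[{"claw":40,"dx":110,"dy":38,"dz":107,"spin":0},{"claw":40,"dx":110,"dy":38,"dz":107,"spin":0},{"claw":40,"dx":110,"dy":38,"dz":107,"spin":0},{"claw":40,"dx":110,"dy":38,"dz":107,"spin":0},{"claw":40,"dx":110,"dy":38,"dz":107,"spin":0},{"claw":40,"dx":110,"dy":38,"dz":107,"spin":0},{"claw":40,"dx":110,"dy":38,"dz":107,"spin":0},{"claw":40,"dx":110,"dy":38,"dz":150,"spin":0},{"claw":40,"dx":110,"dy":38,"dz":189,"spin":0},{"claw":40,"dx":110,"dy":38,"dz":189,"spin":0},{"claw":40,"dx":110,"dy":38,"dz":189,"spin":0},{"claw":40,"dx":110,"dy":38,"dz":189,"spin":0}]'; python3 - <<'E'
from h import *
from bench import *
go((.479,.2705,.048),98)
d=get_image("side");im=cv2.cvtColor(d["frame"],cv2.COLOR_RGB2BGR)[140:300,140:330]
cv2.imwrite("pics/s1.png",cv2.resize(im,None,fx=3.6,fy=3.6,interpolation=cv2.INTER_CUBIC))
E
```

```text
time: 2.77
position: [0.4806, 0.2681, 0.0502]
tool_rot: [2.057, 2.371, 0.005]
ft_force: [0.1, -0.2, 0.4]
grip_width: 0.462
grip_force: 0.0
pos [0.4806 0.2681 0.0502] az 98.1 j7 -0.74 -> d [ 2.6 -1.2  2.2] spin 0.1 | t 2.77 F [ 0.1 -0.2  0.4]
```

View pics/s1.png

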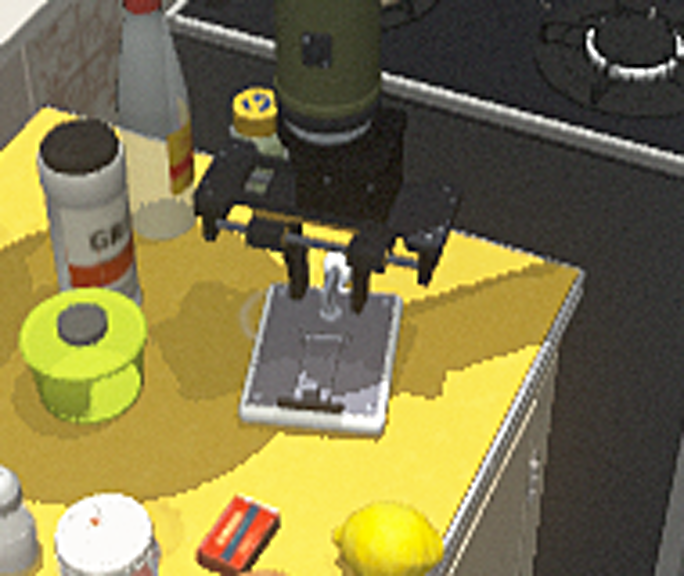

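```bash
python3 -m jog '[{"claw":20,"dx":2,"dy":0,"dz":2,"spin":0},{"claw":0,"dx":2,"dy":0,"dz":2,"spin":0},{"claw":0,"dx":2,"dy":0,"dz":2,"spin":0},{"claw":0,"dx":2,"dy":0,"dz":2,"spin":0},{"claw":0,"dx":2,"dy":0,"dz":2,"spin":0},{"claw":0,"dx":2,"dy":0,"dz":2,"spin":0},{"claw":0,"dx":2,"dy":0,"dz":4,"spin":0},{"claw":0,"dx":2,"dy":0,"dz":4,"spin":0}]' 20; python3 -c "
from h import *
go((.479,.2705,.048),98)"
```

```text
time: 3.48
position: [0.4788, 0.2704, 0.0455]
tool_rot: [2.056, 2.373, -0.002]
ft_force: [-4.1, -4.4, 15.4]
grip_width: 0.079
grip_force: 20.0
pos [0.4788 0.2704 0.0455] az 98.2 j7 -0.75 -> d [ 0.1  0.2 -2.5] spin 0.2 | t 3.48 F [-4.1 -4.4 15.4]
```

```bash
python3 -m jog '[{"claw":0,"dx":0,"dy":0,"dz":0,"spin":7},{"claw":0,"dx":0,"dy":0,"dz":0,"spin":14},{"claw":0,"dx":0,"dy":0,"dz":0,"spin":21},{"claw":0,"dx":0,"dy":0,"dz":0,"spin":28},{"claw":0,"dx":0,"dy":0,"dz":0,"spin":35},{"claw":0,"dx":0,"dy":0,"dz":0,"spin":42},{"claw":0,"dx":0,"dy":0,"dz":0,"spin":49},{"claw":0,"dx":0,"dy":0,"dz":0,"spin":56},{"claw":0,"dx":0,"dy":0,"dz":0,"spin":63},{"claw":0,"dx":0,"dy":0,"dz":0,"spin":70},{"claw":0,"dx":0,"dy":0,"dz":0,"spin":77},{"claw":0,"dx":0,"dy":0,"dz":0,"spin":84},{"claw":0,"dx":0,"dy":0,"dz":0,"spin":91},{"claw":0,"dx":0,"dy":0,"dz":0,"spin":98},{"claw":0,"dx":0,"dy":0,"dz":0,"spin":104},{"claw":0,"dx":0,"dy":0,"dz":0,"spin":104}]'; python3 -c "
from h import *
from bench import *
go((.479,.2705,.048),98);print(get_state()['torque'])"
```

```text
time: 4.82
position: [0.4799, 0.2692, 0.0455]
tool_rot: [3.135, -0.167, 0.004]
ft_force: [-1.2, -4.2, 12.8]
grip_width: 0.081
grip_force: 20.0
pos [0.4799 0.2692 0.0455] az -6.1 j7 -2.42 -> d [-1.  -1.2 -2.5] spin -104.1 | t 4.82 F [-1.2 -4.2 12.8]
[-0.9880385   0.44314708 -0.07372888]
```

```bash
python3 -m jog '[{"claw":50,"dx":0,"dy":0,"dz":-2,"spin":0},{"claw":50,"dx":0,"dy":0,"dz":-2,"spin":0},{"claw":50,"dx":0,"dy":0,"dz":-2,"spin":0},{"claw":50,"dx":0,"dy":0,"dz":-35,"spin":0},{"claw":50,"dx":0,"dy":0,"dz":-35,"spin":-90},{"claw":50,"dx":0,"dy":0,"dz":-35,"spin":-90},{"claw":50,"dx":0,"dy":0,"dz":-35,"spin":-90},{"claw":50,"dx":0,"dy":0,"dz":-35,"spin":-90},{"claw":50,"dx":0,"dy":0,"dz":-35,"spin":-90},{"claw":50,"dx":0,"dy":0,"dz":-35,"spin":-90},{"claw":50,"dx":0,"dy":0,"dz":-35,"spin":-90},{"claw":50,"dx":0,"dy":0,"dz":-35,"spin":-90},{"claw":50,"dx":0,"dy":0,"dz":-35,"spin":-90},{"claw":50,"dx":0,"dy":0,"dz":-35,"spin":-90},{"claw":50,"dx":0,"dy":0,"dz":-35,"spin":-90},{"claw":50,"dx":0,"dy":0,"dz":-35,"spin":-90},{"claw":50,"dx":0,"dy":0,"dz":-35,"spin":-90},{"claw":50,"dx":0,"dy":0,"dz":-35,"spin":-100}]' 20; python3 -m jog '[{"claw":50,"dx":0,"dy":0,"dz":0,"spin":-78},{"claw":50,"dx":0,"dy":0,"dz":0,"spin":-78},{"claw":50,"dx":0,"dy":0,"dz":0,"spin":-78},{"claw":50,"dx":0,"dy":0,"dz":0,"spin":-78},{"claw":50,"dx":0,"dy":0,"dz":0,"spin":-78},{"claw":50,"dx":0,"dy":0,"dz":0,"spin":-78},{"claw":50,"dx":0,"dy":0,"dz":0,"spin":-78},{"claw":50,"dx":0,"dy":0,"dz":0,"spin":-78},{"claw":50,"dx":0,"dy":0,"dz":0,"spin":-78},{"claw":50,"dx":0,"dy":0,"dz":0,"spin":-78},{"claw":50,"dx":0,"dy":0,"dz":0,"spin":-78},{"claw":50,"dx":0,"dy":0,"dz":0,"spin":-78}]';  python3 -c "
from h import *
go((.479,.2705,.047),173.9)"
```

```text
time: 6.32
position: [0.4781, 0.2703, 0.078]
tool_rot: [-2.189, -2.252, 0.001]
ft_force: [-0.2, 0.4, -0.8]
grip_width: 0.575
grip_force: 0.0
time: 7.32
position: [0.4781, 0.2702, 0.0779]
tool_rot: [-0.287, -3.127, -0.001]
ft_force: [0.4, 0.8, -0.1]
grip_width: 0.574
grip_force: 0.0
pos [0.4781 0.2702 0.0779] az 169.5 j7 0.43 -> d [-0.9  0.5 30.9] spin -4.4 | t 7.32 F [ 0.4  0.8 -0.1]
```

```bash
python3 -m jog '[{"claw":50,"dx":-1,"dy":0,"dz":31,"spin":-4},{"claw":30,"dx":-1,"dy":0,"dz":31,"spin":-4},{"claw":0,"dx":-1,"dy":0,"dz":31,"spin":-4},{"claw":0,"dx":-1,"dy":0,"dz":31,"spin":-4},{"claw":0,"dx":-1,"dy":0,"dz":31,"spin":-4},{"claw":0,"dx":-1,"dy":0,"dz":31,"spin":-4},{"claw":0,"dx":-1,"dy":0,"dz":31,"spin":-4},{"claw":0,"dx":-1,"dy":0,"dz":31,"spin":-4},{"claw":0,"dx":-1,"dy":0,"dz":33,"spin":-4},{"claw":0,"dx":-1,"dy":0,"dz":33,"spin":3},{"claw":0,"dx":-1,"dy":0,"dz":33,"spin":10},{"claw":0,"dx":-1,"dy":0,"dz":33,"spin":17},{"claw":0,"dx":-1,"dy":0,"dz":33,"spin":24},{"claw":0,"dx":-1,"dy":0,"dz":33,"spin":30},{"claw":0,"dx":-1,"dy":0,"dz":33,"spin":30}]' 20; python3 -c "
from h import *
from bench import *
go((.479,.2705,.048),98);print(get_state()['torque'],get_state()['grip_width']*87)"; python3 -m jog '[{"claw":0,"dx":0,"dy":0,"dz":0,"spin":4},{"claw":0,"dx":0,"dy":0,"dz":0,"spin":4}]'; python3 -c "
from h import *
from bench import *
go((.479,.2705,.048),98);print(get_state()['torque'],get_state()['grip_width']*87)"
```

```text
time: 8.57
position: [0.4797, 0.2694, 0.0468]
tool_rot: [1.098, 2.942, -0.003]
ft_force: [-2.6, -3.5, 10.0]
grip_width: 0.075
grip_force: 20.0
pos [0.4797 0.2694 0.0468] az 139.1 j7 -0.07 -> d [ 1.3  0.3 -1.2] spin 41.1 | t 8.57 F [-2.6 -3.5 10. ]
[-0.7466058   0.46950831 -0.03917256] 6.548666810422886
time: 8.73
position: [0.4798, 0.2693, 0.0468]
tool_rot: [1.197, 2.903, -0.003]
ft_force: [-4.0, -3.8, 10.6]
grip_width: 0.082
grip_force: 20.0
pos [0.4798 0.2693 0.0468] az 135.2 j7 -0.13 -> d [ 1.4  0.3 -1.3] spin 37.2 | t 8.73 F [-4.  -3.8 10.6]
[-0.82600665  0.49164797  0.02415211] 7.146868060322893
```

```bash
J='from bench import *;import numpy as np;s=get_state();print(s["torque"].round(3),s["joint_positions"][6].round(3),s["joint_torque"][6].round(3),s["tool_rot"].round(3))'
python3 -m jog '[{"claw":0,"dx":0,"dy":0,"dz":0,"spin":2},{"claw":0,"dx":0,"dy":0,"dz":0,"spin":2}]' >/dev/null; python3 -c "$J"
python3 -m jog '[{"claw":0,"dx":0,"dy":0,"dz":0,"spin":2},{"claw":0,"dx":0,"dy":0,"dz":0,"spin":2}]' >/dev/null; python3 -c "$J"
python3 -m jog '[{"claw":0,"dx":0,"dy":0,"dz":0,"spin":2},{"claw":0,"dx":0,"dy":0,"dz":0,"spin":2}]' >/dev/null; python3 -c "$J"
```

```text
[-0.91   0.518  0.04 ] -0.163 -0.272 [ 1.246  2.883 -0.003]
[-0.887  0.514  0.201] -0.194 -0.492 [ 1.295  2.861 -0.003]
[-0.749  0.387  0.297] -0.225 -0.536 [ 1.344e+00  2.838e+00 -2.000e-03]
```

```bash
python3 -m jog '[{"claw":50,"dx":0,"dy":0,"dz":-2,"spin":0},{"claw":50,"dx":0,"dy":0,"dz":-2,"spin":0},{"claw":50,"dx":0,"dy":0,"dz":-2,"spin":0},{"claw":50,"dx":0,"dy":0,"dz":-80,"spin":20},{"claw":50,"dx":-60,"dy":0,"dz":-80,"spin":20},{"claw":50,"dx":-60,"dy":0,"dz":-80,"spin":20},{"claw":50,"dx":-60,"dy":0,"dz":-80,"spin":20}]' 20; python3 - <<'E'
from h import *
from bench import *
d=get_image("side");p=cloud(d);ok=d["depth"]>0
hsv=cv2.cvtColor(d["frame"],cv2.COLOR_RGB2HSV)
q=p[ok&(hsv[...,1]<110)]
q=q[(abs(q[:,0]-.467)<.11)&(abs(q[:,1]-.305)<.13)]
sl=q[(q[:,2]>.014)&(q[:,2]<.024)][:,:2]
r=cv2.minAreaRect((sl*1000).astype(np.float32));print(r)
# robust: slab short-edge/back via cropped box fit
t=q[(abs(q[:,0]-.45)<.02)&(abs(q[:,1]-.362)<.02)&(q[:,2]>.037)];print("tab",t.mean(0),t[:,2].max(),len(t))
w=q[(q[:,2]>.045)&(q[:,2]<.068)&(abs(q[:,1]-.27)<.025)&(abs(q[:,0]-.479)<.025)]
c=w[:,:2].mean(0);v=np.linalg.svd(w[:,:2]-c)[2][0];print("wing",c,np.degrees(np.arctan2(v[1],v[0]))%180,len(w))
k=q[(abs(q[:,0]-.495)<.022)&(abs(q[:,1]-.212)<.022)&(q[:,2]>.008)];print("ball",len(k),k.mean(0))
im=cv2.cvtColor(d["frame"],cv2.COLOR_RGB2BGR)[170:290,160:290]
cv2.imwrite("pics/s2.png",cv2.resize(im,None,fx=5,fy=5,interpolation=cv2.INTER_CUBIC))
go((.449,.362,.1),106)
E
```

```text
time: 9.82
position: [0.5236, 0.2191, 0.1286]
tool_rot: [1.827, 2.547, 0.005]
ft_force: [1.6, 0.7, -0.5]
grip_width: 0.513
grip_force: 0.0
((472.1258544921875, 293.8341064453125), (109.80448150634766, 174.2356719970703), 15.284167289733887)
tab [0.45237083 0.36421473 0.04269834] 0.04803242138267483 19
wing [0.47774631 0.27316399] 131.2497738778159 37
ball 850 [0.48810587 0.21941342 0.33441325]
pos [0.5208 0.221  0.1269] az 109.0 j7 -0.37 -> d [156.7 -22.1  26.6] spin 3.0 | t 9.87 F [ 0.1  0.4 -0. ]
```

View pics/s2.png

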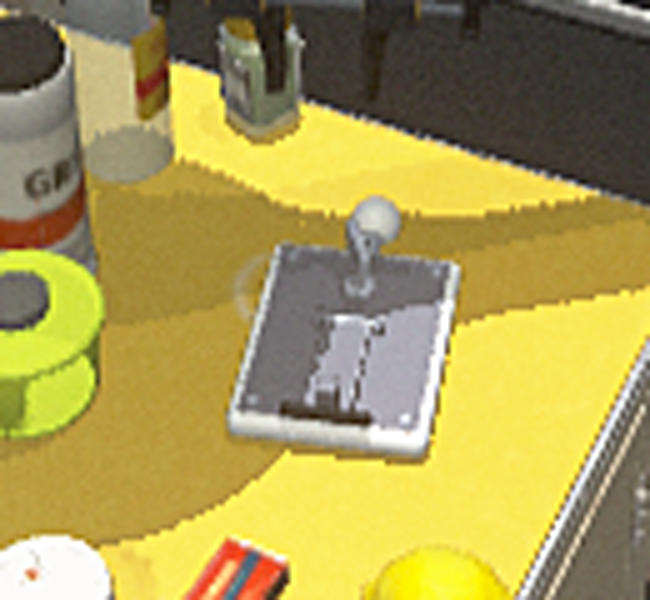

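```bash
python3 -m jog '[{"claw":34,"dx":153,"dy":-18,"dz":0,"spin":4},{"claw":34,"dx":153,"dy":-18,"dz":0,"spin":4},{"claw":34,"dx":153,"dy":-18,"dz":0,"spin":4},{"claw":34,"dx":153,"dy":-18,"dz":0,"spin":4},{"claw":34,"dx":153,"dy":-18,"dz":45,"spin":4},{"claw":34,"dx":153,"dy":-18,"dz":45,"spin":4},{"claw":34,"dx":153,"dy":-18,"dz":68,"spin":4},{"claw":34,"dx":153,"dy":-18,"dz":68,"spin":4},{"claw":34,"dx":153,"dy":-18,"dz":68,"spin":4}]' 8; python3 - <<'E'
from h import *
from bench import *
go((.4543,.3596,.051),105.3)
d=get_image("side");im=cv2.cvtColor(d["frame"],cv2.COLOR_RGB2BGR)[200:270,180:270]
cv2.imwrite("pics/s3.png",cv2.resize(im,None,fx=7,fy=7,interpolation=cv2.INTER_CUBIC))
E
```

```text
time: 10.62
position: [0.4489, 0.3611, 0.0567]
tool_rot: [-1.903, -2.498, 0.005]
ft_force: [1.2, 0.2, -0.3]
grip_width: 0.39
grip_force: 0.0
pos [0.4489 0.3611 0.0567] az 105.4 j7 -0.78 -> d [-2.9  4.8  5.7] spin 0.1 | t 10.62 F [ 1.2  0.2 -0.3]
```

View pics/s3.png

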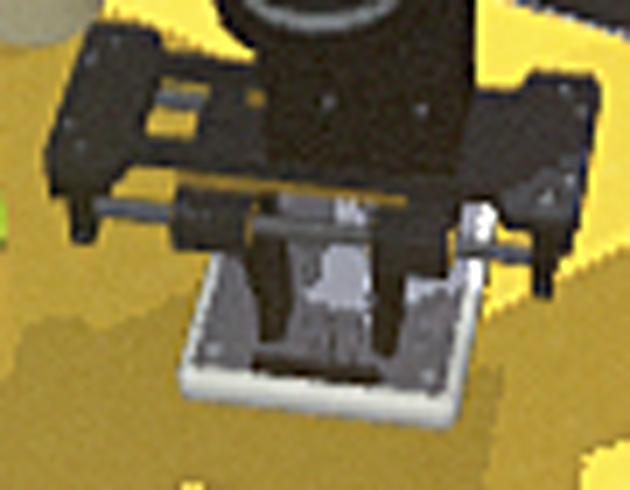

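```bash
python3 -m jog '[{"claw":34,"dx":-3,"dy":2,"dz":5,"spin":0},{"claw":20,"dx":-3,"dy":2,"dz":5,"spin":0},{"claw":0,"dx":-3,"dy":2,"dz":5,"spin":0},{"claw":0,"dx":-3,"dy":2,"dz":5,"spin":0},{"claw":0,"dx":-3,"dy":2,"dz":5,"spin":0},{"claw":0,"dx":-3,"dy":2,"dz":5,"spin":0},{"claw":0,"dx":-3,"dy":2,"dz":5,"spin":0},{"claw":0,"dx":-3,"dy":2,"dz":5,"spin":0}]' 8; python3 -c "
from h import *
go((.4543,.3596,.051),105.3)"
```

```text
time: 11.33
position: [0.4529, 0.3599, 0.0528]
tool_rot: [1.904, 2.498, 0.001]
ft_force: [0.8, 0.6, 0.8]
grip_width: 0.136
grip_force: 8.0
pos [0.4529 0.3599 0.0528] az 105.4 j7 -0.78 -> d [-0.7  1.3  1.8] spin 0.1 | t 11.33 F [0.8 0.6 0.8]
```

Gripped at 11.8 mm, which matches the 12 mm tab. Next I swing the stand up along its arc.

```bash
python3 -m jog '[{"claw":0,"dx":-1,"dy":0,"dz":-3,"spin":0},{"claw":0,"dx":-2,"dy":0,"dz":-7,"spin":0},{"claw":0,"dx":-5,"dy":0,"dz":-13,"spin":0},{"claw":0,"dx":-8,"dy":0,"dz":-18,"spin":0},{"claw":0,"dx":-12,"dy":0,"dz":-24,"spin":0},{"claw":0,"dx":-16,"dy":0,"dz":-29,"spin":0},{"claw":0,"dx":-21,"dy":0,"dz":-33,"spin":0},{"claw":0,"dx":-24,"dy":0,"dz":-36,"spin":0},{"claw":0,"dx":-24,"dy":0,"dz":-36,"spin":0}]' ; python3 -m jog '[{"claw":0,"dx":-3,"dy":0,"dz":-2,"spin":0},{"claw":0,"dx":-3,"dy":0,"dz":-2,"spin":0}]'; python3 -m jog '[{"claw":0,"dx":-3,"dy":0,"dz":-2,"spin":0},{"claw":0,"dx":-3,"dy":0,"dz":-2,"spin":0}]'
```

```text
time: 12.08
position: [0.4595, 0.3359, 0.0894]
tool_rot: [1.906, 2.497, 0.001]
ft_force: [-1.3, 0.6, 1.1]
grip_width: 0.135
grip_force: 8.0
time: 12.25
position: [0.4601, 0.3337, 0.091]
tool_rot: [1.905, 2.498, 0.001]
ft_force: [-0.8, 1.1, 1.5]
grip_width: 0.134
grip_force: 8.0
time: 12.42
position: [0.4607, 0.3299, 0.0923]
tool_rot: [1.905, 2.498, -0.001]
ft_force: [0.4, 0.2, -1.8]
grip_width: 0.13
grip_force: 8.0
```

```bash
python3 -m jog '[{"claw":40,"dx":0,"dy":0,"dz":0,"spin":0},{"claw":40,"dx":0,"dy":0,"dz":0,"spin":0},{"claw":40,"dx":0,"dy":0,"dz":-30,"spin":0},{"claw":40,"dx":0,"dy":0,"dz":-60,"spin":0},{"claw":60,"dx":-122,"dy":0,"dz":-60,"spin":0},{"claw":60,"dx":-122,"dy":0,"dz":-60,"spin":0},{"claw":60,"dx":-122,"dy":0,"dz":-60,"spin":0},{"claw":60,"dx":-122,"dy":0,"dz":-60,"spin":0},{"claw":60,"dx":-122,"dy":0,"dz":-60,"spin":0}]' 20; python3 - <<'E'
from h import *
from bench import *
d=get_image("side");p=cloud(d);ok=d["depth"]>0
hsv=cv2.cvtColor(d["frame"],cv2.COLOR_RGB2HSV)
q=p[ok&(hsv[...,1]<110)]
q=q[(abs(q[:,0]-.467)<.1)&(abs(q[:,1]-.32)<.09)&(q[:,2]<.12)]
c=np.array([.4696,.3062]);a=np.radians(105.3);x=np.array([np.cos(a),np.sin(a)]);y=np.array([-x[1],x[0]])
L=np.c_[(q[:,:2]-c)@x,(q[:,:2]-c)@y,q[:,2]]*1000
st=L[(L[:,2]>30)&(abs(L[:,1])<32)&(L[:,0]>-10)];print((st[np.argsort(st[:,2])]).round().astype(int).tolist()[::3])
sl=L[(L[:,2]>14)&(L[:,2]<26)];print("slab y range",np.percentile(sl[:,1],[0,2,98,100]),"x",np.percentile(sl[:,0],[2,98,100]),cv2.minAreaRect(sl[sl[:,0]>-60][:,:2].astype(np.float32)))
im=cv2.cvtColor(d["frame"],cv2.COLOR_RGB2BGR)[180:270,180:270]
cv2.imwrite("pics/s4.png",cv2.resize(im,None,fx=6.5,fy=6.5,interpolation=cv2.INTER_CUBIC))
go((.4954,.2124,.1),105.3)
E
```

```text
time: 13.17
position: [0.4941, 0.2095, 0.1523]
tool_rot: [1.912, 2.491, -0.002]
ft_force: [0.0, 1.0, 0.2]
grip_width: 0.664
grip_force: 0.0
[[1, 15, 37], [9, 8, 45], [45, 15, 72], [47, 7, 73], [44, -12, 74], [35, 8, 75], [43, 4, 76], [45, 12, 76], [36, 5, 76], [43, -10, 77], [42, -2, 77], [42, 20, 77], [46, -4, 78], [44, 9, 78], [44, -12, 78], [46, -17, 78], [45, 15, 79], [41, -2, 80], [45, -6, 80], [33, 5, 81], [31, 2, 82], [36, 8, 84], [34, 0, 85], [36, 5, 88]]
slab y range [-52.33941194 -49.40446252  55.03455751  57.55780243] x [-66.32374357  66.48355793  70.43039419] ((5.340724945068359, 2.6824073791503906), (130.4781951904297, 109.24688720703125), 0.40148913860321045)
pos [0.4931 0.2122 0.1525] az 105.2 j7 -0.38 -> d [-0.4  2.3 52.5] spin -0.1 | t 13.22 F [-0.5  0.2  0.3]
```

View pics/s4.png

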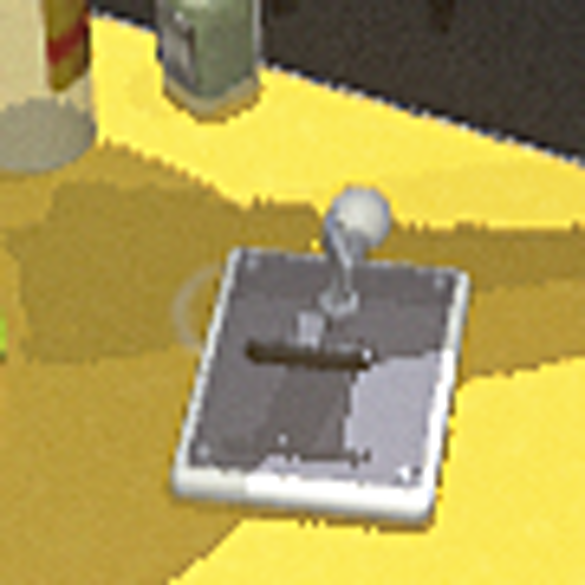

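```bash
python3 -m jog '[{"claw":60,"dx":0,"dy":1,"dz":40,"spin":0},{"claw":60,"dx":0,"dy":1,"dz":80,"spin":0},{"claw":60,"dx":0,"dy":1,"dz":115,"spin":0},{"claw":60,"dx":0,"dy":1,"dz":134,"spin":0},{"claw":60,"dx":0,"dy":1,"dz":134,"spin":0},{"claw":30,"dx":0,"dy":1,"dz":134,"spin":0},{"claw":0,"dx":0,"dy":1,"dz":134,"spin":0},{"claw":0,"dx":0,"dy":1,"dz":134,"spin":0},{"claw":0,"dx":0,"dy":1,"dz":134,"spin":0},{"claw":0,"dx":0,"dy":1,"dz":134,"spin":0},{"claw":0,"dx":0,"dy":1,"dz":134,"spin":0},{"claw":0,"dx":0,"dy":1,"dz":134,"spin":0}]' 20; python3 -c "
from h import *
go((.4954,.2124,.017),105.3)"
```

```text
time: 14.22
position: [0.494, 0.2135, 0.0188]
tool_rot: [1.904, 2.498, 0.001]
ft_force: [0.2, 0.3, 1.6]
grip_width: 0.33
grip_force: 20.0
pos [0.494  0.2135 0.0188] az 105.4 j7 -0.52 -> d [-1.4  1.   1.8] spin 0.1 | t 14.22 F [0.2 0.3 1.6]
```

```bash
python3 -m jog '[{"claw":0,"dx":2,"dy":0,"dz":-14,"spin":0},{"claw":0,"dx":5,"dy":0,"dz":-29,"spin":0},{"claw":0,"dx":10,"dy":0,"dz":-43,"spin":0},{"claw":0,"dx":15,"dy":0,"dz":-56,"spin":0},{"claw":0,"dx":22,"dy":0,"dz":-69,"spin":0},{"claw":0,"dx":30,"dy":0,"dz":-82,"spin":0},{"claw":0,"dx":39,"dy":0,"dz":-93,"spin":0},{"claw":0,"dx":49,"dy":0,"dz":-104,"spin":0},{"claw":0,"dx":60,"dy":0,"dz":-114,"spin":0},{"claw":0,"dx":71,"dy":0,"dz":-123,"spin":0},{"claw":0,"dx":84,"dy":0,"dz":-131,"spin":0},{"claw":0,"dx":96,"dy":0,"dz":-138,"spin":0},{"claw":0,"dx":110,"dy":0,"dz":-144,"spin":0},{"claw":0,"dx":124,"dy":0,"dz":-150,"spin":0},{"claw":0,"dx":138,"dy":0,"dz":-156,"spin":0},{"claw":0,"dx":150,"dy":0,"dz":-164,"spin":0},{"claw":0,"dx":152,"dy":0,"dz":-172,"spin":0},{"claw":0,"dx":152,"dy":0,"dz":-180,"spin":0},{"claw":0,"dx":152,"dy":0,"dz":-180,"spin":0}]' ; python3 - <<'E'
from h import *
from bench import *
go((.46,.33,.2),90)
ims=[]
for n,(a,b,c,e) in dict(side=(150,290,150,290),top=(160,260,130,230)).items():
    d=get_image(n);np.savez(f"pics/{n}5.npz",**d)
    ims.append(cv2.resize(cv2.cvtColor(d["frame"],cv2.COLOR_RGB2BGR)[c:e,a:b],(400,400),interpolation=cv2.INTER_CUBIC))
cv2.imwrite("pics/s5.png",np.hstack(ims))
E
```

```text
time: 15.8
position: [0.4541, 0.3608, 0.2003]
tool_rot: [1.904, 2.498, 0.004]
ft_force: [1.1, 0.7, -4.0]
grip_width: 0.326
grip_force: 20.0
pos [0.4541 0.3608 0.2003] az 105.4 j7 -0.68 -> d [-31.3  -2.5   0.3] spin 15.4 | t 15.8 F [ 1.1  0.7 -4. ]
```

View pics/s5.png

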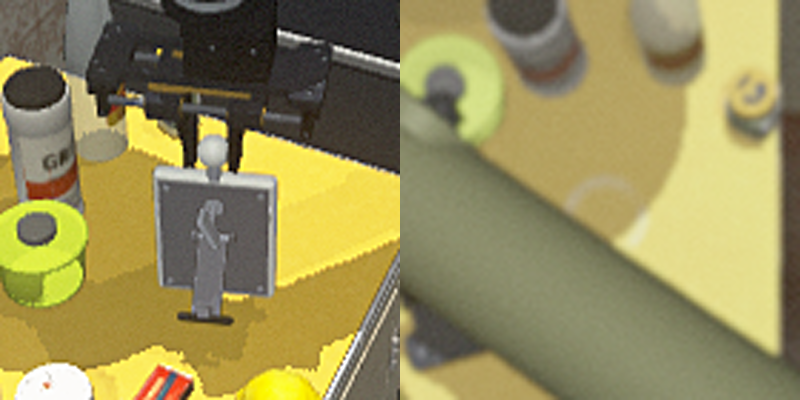

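```bash
cat >> h.py <<'E'
def plane(d,c,zlo=.03,zhi=.2):
    """slab back plane: normal azimuth and tilt (RANSAC + LSQ)"""
    p=cloud(d);ok=d["depth"]>0
    hsv=cv2.cvtColor(d["frame"],cv2.COLOR_RGB2HSV)
    q=p[ok&(hsv[...,1]<90)];q=q[(abs(q[:,0]-c[0])<.055)&(abs(q[:,1]-c[1])<.06)&(q[:,2]>zlo)&(q[:,2]<zhi)]
    rng=np.random.default_rng(0);best=None
    for _ in range(400):
        t=q[rng.choice(len(q),3,False)];n=np.cross(t[1]-t[0],t[2]-t[0]);L=np.linalg.norm(n)
        if L<2e-4:continue
        m=abs((q-t[0])@(n/L))<.003
        if best is None or m.sum()>best.sum():best=m
    w=q[best];o=w.mean(0);n=np.linalg.svd(w-o)[2][2];n*=np.sign(n[1])
    print("plane",len(q),best.sum(),"centre",o.round(4),"az",np.degrees(np.arctan2(n[1],n[0])).round(2),"tilt up",np.degrees(np.arcsin(n[2])).round(2),"z",w[:,2].min().round(4),w[:,2].max().round(4),"x",w[:,0].min().round(4),w[:,0].max().round(4))
E
python3 -c "
from h import *
plane(np.load('pics/side5.npz'),(.454,.361))"
```

```text
plane 1914 1251 centre [0.4504 0.365  0.1096] az 106.7 tilt up 3.9 z 0.0307 0.1988 x 0.3992 0.504
```

```bash
python3 -m jog '[{"claw":0,"dx":-3,"dy":-1,"dz":0,"spin":2},{"claw":0,"dx":-8,"dy":-2,"dz":0,"spin":5},{"claw":0,"dx":-14,"dy":-4,"dz":0,"spin":8},{"claw":0,"dx":-20,"dy":-6,"dz":0,"spin":11},{"claw":0,"dx":-25,"dy":-7,"dz":0,"spin":14},{"claw":0,"dx":-28,"dy":-8,"dz":0,"spin":15.5},{"claw":0,"dx":-29,"dy":-8,"dz":8,"spin":16},{"claw":0,"dx":-29,"dy":-8,"dz":16,"spin":16},{"claw":0,"dx":-29,"dy":-8,"dz":16,"spin":16},{"claw":0,"dx":-29,"dy":-8,"dz":16,"spin":16}]' ; python3 - <<'E'
from h import *
from bench import *
s=get_state();go((s["position"][0],s["position"][1],.17),90,s)
for i in range(2): plane(get_image("side"),s["position"][:2],.02,.18)
E
```

```text
time: 16.73
position: [0.4528, 0.3296, 0.1814]
tool_rot: [-2.232, -2.21, 0.003]
ft_force: [0.1, -0.2, -3.2]
grip_width: 0.33
grip_force: 20.0
pos [0.4528 0.3296 0.1814] az 89.4 j7 -0.88 -> d [ 0.   0.  11.4] spin -0.6 | t 16.73 F [ 0.1 -0.2 -3.2]
plane 1593 1031 centre [0.4479 0.3329 0.0943] az 90.69 tilt up 2.79 z 0.02 0.1774 x 0.3981 0.5056
plane 1608 1067 centre [0.448  0.3336 0.0949] az 90.76 tilt up 3.0 z 0.0201 0.1777 x 0.398 0.5057
```

```bash
python3 -m jog '[{"claw":0,"dx":0,"dy":0,"dz":3,"spin":0.4},{"claw":0,"dx":0,"dy":0,"dz":6,"spin":0.4},{"claw":0,"dx":0,"dy":0,"dz":8,"spin":0.4},{"claw":0,"dx":0,"dy":0,"dz":8,"spin":0.4}]'; python3 -m jog '[{"claw":0,"dx":0,"dy":0,"dz":1.5,"spin":0},{"claw":0,"dx":0,"dy":0,"dz":1.5,"spin":0}]';  python3 -m jog '[{"claw":0,"dx":0,"dy":0,"dz":1.5,"spin":0},{"claw":0,"dx":0,"dy":0,"dz":1.5,"spin":0}]'
```

```text
time: 17.17
position: [0.4532, 0.3296, 0.1739]
tool_rot: [-2.241, -2.201, 0.002]
ft_force: [-0.5, -0.1, -4.4]
grip_width: 0.328
grip_force: 20.0
time: 17.33
position: [0.4534, 0.33, 0.173]
tool_rot: [-2.241, -2.201, -0.0]
ft_force: [0.2, 0.4, -4.8]
grip_width: 0.335
grip_force: 20.0
time: 17.5
position: [0.4534, 0.331, 0.1727]
tool_rot: [-2.24, -2.202, -0.003]
ft_force: [-1.8, 0.0, 2.7]
grip_width: 0.332
grip_force: 20.0
```

```bash
python3 -m jog '[{"claw":0,"dx":4,"dy":0,"dz":0,"spin":0},{"claw":0,"dx":8,"dy":0,"dz":0,"spin":0},{"claw":0,"dx":12,"dy":0,"dz":0,"spin":0},{"claw":0,"dx":17,"dy":0,"dz":0,"spin":0},{"claw":0,"dx":22,"dy":0,"dz":0.5,"spin":0},{"claw":0,"dx":27,"dy":0,"dz":1,"spin":0},{"claw":0,"dx":32,"dy":0,"dz":1.5,"spin":0},{"claw":0,"dx":37,"dy":0,"dz":2,"spin":0},{"claw":0,"dx":42,"dy":0,"dz":2.5,"spin":0},{"claw":0,"dx":47,"dy":0,"dz":3.5,"spin":0},{"claw":0,"dx":51,"dy":0,"dz":4.5,"spin":0},{"claw":0,"dx":51,"dy":0,"dz":4.5,"spin":0}]'; python3 - <<'E'
from h import *
from bench import *
s=get_state();go((s["position"][0],s["position"][1],.17),90,s)
d=get_image("side");plane(d,s["position"][:2]-[0,.03],.02,.17)
im=cv2.cvtColor(d["frame"],cv2.COLOR_RGB2BGR)[150:290,150:290]
cv2.imwrite("pics/s6.png",cv2.resize(im,None,fx=4,fy=4,interpolation=cv2.INTER_CUBIC))
E
```

```text
time: 18.5
position: [0.4539, 0.3828, 0.1672]
tool_rot: [-2.239, -2.202, -0.002]
ft_force: [-3.3, 0.4, 6.4]
grip_width: 0.331
grip_force: 20.0
pos [0.4539 0.3828 0.1672] az 89.1 j7 -1.01 -> d [ 0.   0.  -2.8] spin -0.9 | t 18.5 F [-3.3  0.4  6.4]
plane 1109 652 centre [0.4458 0.363  0.0901] az 90.15 tilt up -14.66 z 0.0202 0.1694 x 0.3991 0.5051
```

View pics/s6.png

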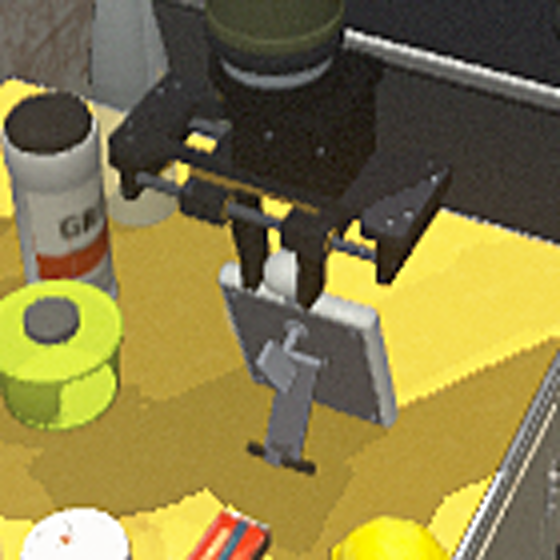

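```bash
python3 -m jog '[{"claw":0,"dx":3,"dy":0,"dz":0.5,"spin":0},{"claw":0,"dx":6,"dy":0,"dz":1,"spin":0},{"claw":0,"dx":9,"dy":0,"dz":2,"spin":0},{"claw":0,"dx":12,"dy":0,"dz":3,"spin":0},{"claw":0,"dx":14,"dy":0,"dz":3.5,"spin":0},{"claw":0,"dx":14,"dy":0,"dz":3.5,"spin":0}]'; python3 - <<'E'
from h import *
from bench import *
s=get_state();go((s["position"][0],s["position"][1],.17),90,s)
for i in range(2): plane(get_image("side"),s["position"][:2]-[0,.03],.02,.17)
E
```

```text
time: 19.05
position: [0.4544, 0.3958, 0.1636]
tool_rot: [-2.24, -2.202, -0.001]
ft_force: [-2.3, 1.8, 4.4]
grip_width: 0.328
grip_force: 20.0
pos [0.4544 0.3958 0.1636] az 89.0 j7 -1.03 -> d [ 0.   0.  -6.4] spin -1.0 | t 19.05 F [-2.3  1.8  4.4]
plane 960 544 centre [0.4449 0.3708 0.0895] az 89.94 tilt up -19.08 z 0.0203 0.1692 x 0.3996 0.5063
plane 970 549 centre [0.4453 0.371  0.0905] az 90.05 tilt up -19.36 z 0.0201 0.17 x 0.3995 0.5052
```

```bash
python3 -m jog '[{"claw":0,"dx":1.5,"dy":0,"dz":0.5,"spin":0},{"claw":0,"dx":2.5,"dy":0,"dz":0.5,"spin":0},{"claw":0,"dx":2.5,"dy":0,"dz":0.5,"spin":0}]' 5; python3 -m jog '[{"claw":36,"dx":0,"dy":0,"dz":0,"spin":0},{"claw":50,"dx":0,"dy":0,"dz":0,"spin":0},{"claw":55,"dx":0,"dy":0,"dz":0,"spin":0},{"claw":55,"dx":0,"dy":0,"dz":0,"spin":0},{"claw":55,"dx":0,"dy":0,"dz":-15,"spin":0},{"claw":55,"dx":0,"dy":0,"dz":-45,"spin":0},{"claw":55,"dx":0,"dy":0,"dz":-85,"spin":0},{"claw":55,"dx":-60,"dy":0,"dz":-110,"spin":0},{"claw":55,"dx":-100,"dy":0,"dz":-110,"spin":0},{"claw":55,"dx":-120,"dy":0,"dz":-110,"spin":0},{"claw":55,"dx":-120,"dy":0,"dz":-110,"spin":0},{"claw":55,"dx":-120,"dy":0,"dz":-110,"spin":0}]'; python3 - <<'E'
from h import *
from bench import *
d=get_image("side");plane(d,(.454,.37),.015,.15);plane(get_image("side"),(.454,.37),.015,.15)
im=cv2.cvtColor(d["frame"],cv2.COLOR_RGB2BGR)[130:360,60:300]
cv2.imwrite("pics/s7.png",cv2.resize(im,None,fx=2.5,fy=2.5,interpolation=cv2.INTER_CUBIC))
E
```

```text
time: 19.4
position: [0.4547, 0.3974, 0.163]
tool_rot: [2.241, 2.201, -0.0]
ft_force: [-2.1, 1.5, 3.4]
grip_width: 0.338
grip_force: 5.0
time: 20.4
position: [0.4543, 0.2733, 0.2731]
tool_rot: [2.248, 2.19, -0.001]
ft_force: [0.6, 0.3, -0.2]
grip_width: 0.633
grip_force: 0.0
plane 975 544 centre [0.4449 0.3715 0.0885] az 89.23 tilt up -19.24 z 0.0154 0.1416 x 0.3993 0.5052
plane 988 548 centre [0.4457 0.3715 0.088 ] az 88.87 tilt up -19.33 z 0.0151 0.1381 x 0.3991 0.5063
```

View pics/s7.png

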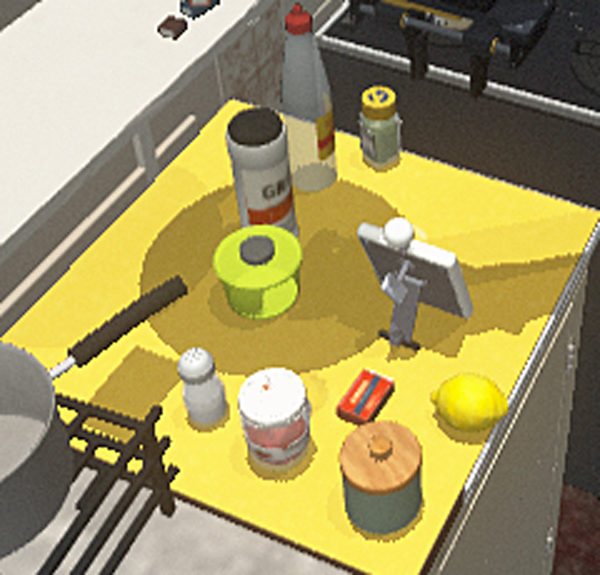

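The timer stands on its stand at about (410,280) px in the crop. Its back normal points within about 1° of +y, it leans back 19°, the gripper is clear and the neighbouring objects look undisturbed.

```bash
python3 -c "
from bench import *
print(close_job())"
```

```text
the job is handed in; nothing more can be done
None
```

The job is handed in at about 20 s: the timer's key is wound to its stop, the stand is fully out, and the timer leans back on it about 19° with the dial within about 1° of facing the range; nothing else looked moved in the last picture.

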